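# Seat the hose reducer in its bench extraction socket

### The arm

A 7-joint arm with a two-finger parallel gripper is mounted at the origin on the work surface. World frame = base frame: x ahead of the robot, y to its left, z up, the work surface at z = 0. Lengths are in m, angles in rad, forces in N, time in s.
With the tool pointing down it reaches from about 0.4 to 0.85 m from the base axis. Payload 10.4 kg.
Tool frame: the origin (TCP) lies at the very end of the fingers, on their centre line; the grasp point (between the pads) lies manip.hold_point_z behind it (manip.hold_point_z is the distance from the TCP to the grasp point, in m); z points along the fingers, y is the direction in which the jaws open and shut (so a half turn about z gives the same grasp; the last joint's range is limited). The gripper opens to 85 mm and grips with 20 to 120 N. Pads are 22 mm wide; open, the fingers measure 114 mm over their backs; the gripper's body (76 mm by 85 mm) begins 54 mm behind the grasp point. The pads swing forward as they close: fully open they stand 13 mm farther back than shut.
Start: joints at [1.145, 0.332, -0.065, 1.46, 0.022, 1.35, -0.088], TCP at [0.245, -0.575, 0.231] pointing down, gripper open.
Joint ranges: [-2.6, 2.6], [-0.5, 2.12], [-1.47, 1.34], [0.16, 2.42], [-1.27, 4.41], [0.06, 2.06], [-2.6, 2.6]. Speed limits (rad/s): [2.22, 2.22, 2.79, 2.79, 3.14, 3.14, 3.14].

### API

Orientations are given as a unit quaternion [x, y, z, w].
In Python, from workcell import manip gives the robot as it stands.
- The arm moves only by the tool jog_arm, never from a script. Its arguments are lists of equal length, an entry for each row: "translation": the shift along the world's x, y, z in mm, a list of three; "turn": the turn about the world's z in degrees. In form: {"translation": [[x, y, z], ...], "turn": [turn, ...]}. A call has 1 to 12 rows; each row is the pose to reach, as a shift and turn from the pose measured when the call began; what a row does not reach only later rows make up. A row lasts 1/12 s, in which the tool goes at most 41.7 mm and 7.16 degrees, less where a joint would pass 70% of its speed; a pose out of reach is approached as far as the arm can. A call with a gripper value outside its range is refused whole. "grip" is the finger opening in mm, from 0 to 85.4, set as the call begins (left out, the last holds). The fingers move at their own pace and stop on an object; "grip_force" is the grip in N (left out, the last holds). Time passes only in rows, so rows that repeat a pose let the fingers close. It gives the time, the measured TCP pose, the force and the opening at its end, in the units of the state.
- manip.get_obs(): the state, without advancing time (a new reading comes with each control period).
- manip.camera(name): name is "scene" or "side" or "wrist"; returns a dict with "frame" (400x640x3 uint8, red, green, blue), "mtx" (3x3 intrinsics, pixels), "k1" (the pictures are not rectified: a ray, as slopes to the right and down, at radius r is drawn at 1 + k1 r^2 times it, then the intrinsics apply), "pose" (4x4, takes a point from camera to world coordinates). Camera axes: x right, y down, z forward; pixel columns grow to the right and rows downward; lengths in m; the calibration is good to about 2 mm. A picture is of the moment at which its call begins. There is no depth.
- manip.hand_in(): hands the job in, once; it reports no verdict.
Trained networks look in a picture, given as the dict that the camera call returned (one of the last four; its "shot" number tells which), for a name from the list of things; names that differ only in an ending like _2 or _b are one class to them, and where a whole thing is asked for, a point or a joint stands for the part that bears it (a point fixed in the world has none). Each returns a list of dicts, best first, with "confidence" (0 to 1); they miss things now and then, are a little off and sometimes report something else, mostly with a low value. They report only what shows in the picture. A call takes as long as a camera call. They do not tell look-alikes from the thing itself.
- manip.outline_of(picture, label): "mask" (400x640 bool, what is visible of it) and "extent" ([left, top, right, bottom] in pixels, round what is visible of it).
- manip.pinpoint(picture, label): "at" ([column, row] in pixels: a listed point, or the origin of a listed thing).
The state is a dict: "clock": time; "joint_pos": joint angles; "joint_velocities": joint speeds; "tau": joint torques, N m; "position": TCP position; "ee_rot": TCP orientation; "ft_force": force on the tool from outside, world axes, zero at the start; "torque": the same for the moment, N m; "grip_width": opening from 0.0 (shut) to 1.0 (fully open).
Only numpy, scipy, OpenCV 4.12 (cv2) and the standard library are available. Lean on these libraries where they do the work, as an engineer would, in place of code of your own. Each camera call takes 0.05 s, during which the arm holds its last target. There are 200 camera calls.

### The job

Fit the orange tapered hose reducer, narrow end down, into the bare metal extraction socket. Lower it in rather than dropping it, so that its flange sits flush on the socket's rim and it stands straight, then let go. Leave the black reducer standing where it is.

Things in the scene. Friction and masses are not known exactly. Their poses are not given: they have to be found in the camera images.
- orange_center (a point): Centre (on the axis, half-way up) of the loose orange hose reducer, hollow, 115 mm tall, 0.12 kg, standing narrow end down; z up its axis. From the foot up: tapered spigot 55 mm long, diameter 44 widening to 60 mm; flange 78 mm wide, 5 mm thick, underside 2.5 mm below this point; straight collar 50 mm wide, 55 mm tall, 40 mm bore, up to the top: grip it there, its middle is 30 mm above this point
- narrow_mouth (a point): Centre of the mouth, at rim height, of the fixed bare metal socket on a dark square base; z up. Rim 70 mm above the bench, 80 mm outside diameter; tapered bore 66 mm at the mouth, 50 mm at its floor 58 mm down. Low pipe elbow on its far side. The orange reducer fits with 3 mm play all round; home, its flange lies on the rim and its centre is 2.5 mm above this point
- black_center (a point): Centre (on the axis, half-way up) of the loose black reducer, a bystander standing narrow end down on the bench: same shape, 115 mm height and 50 mm collar, but a wider spigot (68 to 88 mm) and flange (106 mm), so it does not fit the metal socket
- wide_mouth (a point): Centre of the mouth, at rim height, of the fixed blue painted socket, a bystander: rim also 70 mm above the bench, but 112 mm outside diameter with a 96 mm mouth, too wide for the orange reducer
Things that resemble listed ones, but are neither listed nor needed, are in the scene too. Of the things that look like the part that bears orange_center, the largest one is meant.

How it is judged:
On the way:
1. the orange reducer is lowered more than half-way into the metal socket while the fingers still hold it (horizontal distance between orange_center and narrow_mouth below 0.015 m and z of orange_center in the frame of narrow_mouth below 0.028 m and contact force between the fingers and orange above 0.5 N), for 0.1 s.
At the end, for the whole second after the job is handed in: The orange reducer stands released and at rest in the metal socket, narrow end down: axes within 12 mm, flange within 6 mm of the rim, upright within 10 degrees (horizontal distance between orange_center and narrow_mouth below 0.012 m and z of orange_center in the frame of narrow_mouth between -0.005 and 0.0085 m and angle between orange_center's own z axis and vertical below 0.17 rad and linear speed of orange below 0.02 m/s); the robot touches nothing.
It fails at once if the black reducer is moved more than 30 mm or tipped over (distance of black_center from where it was at the start of the episode above 0.03 m or angle between black_center's own z axis and vertical above 0.4 rad).
It also fails if it takes over 38 s, if anything falls off the work surface, if the arm or the gripper's body presses on something with over 40 N, if the wrist force passes 120 N, or if a joint passes its speed limit or range.

## Working session

There is one attempt and no reset: what is moved stays moved. The work goes in short steps, Python scripts to look and compute and a tool call to move; the robot and the scene stay as the last step left them, time stands still between calls to the robot, and variables do not carry over. Pictures are saved under pics/ and viewed, about 8 in all and at most 12, crops included, and the job is handed in when it is done.

Besides the shell and the picture viewer there is one more tool, called by a JSON object that holds its "fn" and its "kwargs". jog_arm: Moves the arm, as the interface text tells. Its arguments: {"type":"object","properties":{"translation":{"type":"array"},"turn":{"type":"array"},"grip":{"type":"number"},"grip_force":{"type":"number"}},"required":["translation","turn"]}

```bash
mkdir -p pics; cat > h.py <<'E'
import numpy as np, cv2
from workcell import manip
def ray(p,uv):
    d=np.array([p["k1"],0,0,0,0],float)
    x=cv2.undistortPoints(np.array([[uv]],float),np.array(p["mtx"],float),d)[0,0]
    T=np.array(p["pose"]); v=T[:3,:3]@np.array([x[0],x[1],1]); return T[:3,3],v/np.linalg.norm(v)
def onz(p,uv,z):
    o,v=ray(p,uv); return o+v*(z-o[2])/v[2]
def proj(p,X):
    T=np.linalg.inv(np.array(p["pose"])); 
    q,_=cv2.projectPoints(np.array(X,float).reshape(-1,1,3),cv2.Rodrigues(T[:3,:3])[0],T[:3,3],np.array(p["mtx"],float),np.array([p["k1"],0,0,0,0],float)); return q[:,0]
def tri(rs):
    A=np.zeros((3,3));b=np.zeros(3)
    for o,v in rs:
        M=np.eye(3)-np.outer(v,v);A+=M;b+=M@o
    return np.linalg.solve(A,b)
def save(p,n,crop=None,s=1):
    f=p["frame"][...,::-1]
    if crop: f=f[crop[1]:crop[3],crop[0]:crop[2]]
    cv2.imwrite("pics/"+n,cv2.resize(f,None,fx=s,fy=s))
E
python3 - <<'E'
from h import *
Z={"orange_center":.0575,"narrow_mouth":.07,"black_center":.0575,"wide_mouth":.07}
print(manip.hold_point_z, manip.get_obs())
for c in ("scene","side"):
    p=manip.camera(c); save(p,c+"1.png")
    for n,z in Z.items():
        for d in manip.pinpoint(p,n): print(c,n,np.round(d["at"]),round(d["confidence"],2),onz(p,d["at"],z).round(3))
    for d in manip.outline_of(p,"orange_center"): print(c,"outl",d["extent"],d["confidence"])
E
```

```text
0.0187 {'clock': 0.0, 'joint_pos': array([ 1.14539925,  0.33286932, -0.06473431,  1.46096211,  0.02163339,
        1.34987618, -0.08851804]), 'joint_velocities': array([ 2.29693200e-04,  1.21180270e-04, -7.93056331e-04, -9.61433101e-07,
       -1.96357356e-04,  6.95335639e-04,  1.03595182e-03]), 'tau': array([ 2.00014671e-03, -6.25439572e+01,  5.05579705e-02, -3.91607809e+01,
        1.63516944e-02,  9.90390225e-03,  2.86381794e-05]), 'position': array([ 0.2448517 , -0.5746318 ,  0.23050769]), 'ee_rot': array([ 9.79783210e-01,  2.00060890e-01, -1.84248265e-04, -6.84625110e-04]), 'ft_force': array([-0.65071835,  0.19204166,  0.39468716]), 'torque': array([-0.01135911, -0.00026119,  0.00121257]), 'grip_width': 0.9991455852342048}
scene orange_center [285. 165.] 0.93 [ 0.484 -0.136  0.058]
scene orange_center [328. 150.] 0.78 [ 0.374 -0.121  0.058]
scene orange_center [348. 176.] 0.59 [ 0.402 -0.019  0.058]
scene narrow_mouth [318. 293.] 0.92 [0.636 0.174 0.07 ]
scene black_center [374. 216.] 0.9 [0.446 0.102 0.057]
scene wide_mouth [199. 182.] 0.74 [ 0.662 -0.187  0.07 ]
scene outl [270.4, 138.4, 302.3, 187.1] 0.96
scene outl [318.3, 130.7, 342.1, 171.0] 0.78
scene outl [336.6, 159.7, 363.1, 194.1] 0.57
side orange_center [416. 218.] 0.84 [ 0.378 -0.026  0.057]
side orange_center [379. 170.] 0.73 [ 0.476 -0.136  0.057]
side orange_center [439. 191.] 0.63 [ 0.358 -0.113  0.057]
side narrow_mouth [211. 250.] 0.6 [0.637 0.173 0.07 ]
side black_center [354. 257.] 0.6 [0.441 0.095 0.057]
side wide_mouth [304. 130.] 0.87 [ 0.665 -0.201  0.07 ]
side outl [358.6, 140.4, 400.7, 197.9] 0.62
side outl [398.3, 194.3, 432.8, 244.9] 0.61
side outl [423.2, 167.1, 453.6, 212.5] 0.56
```

View pics/scene1.png

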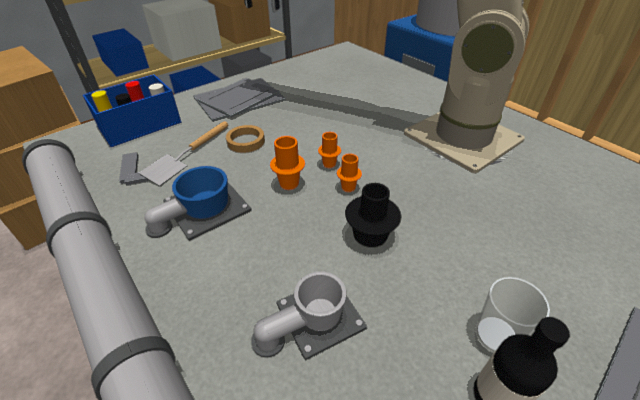

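View pics/side1.png

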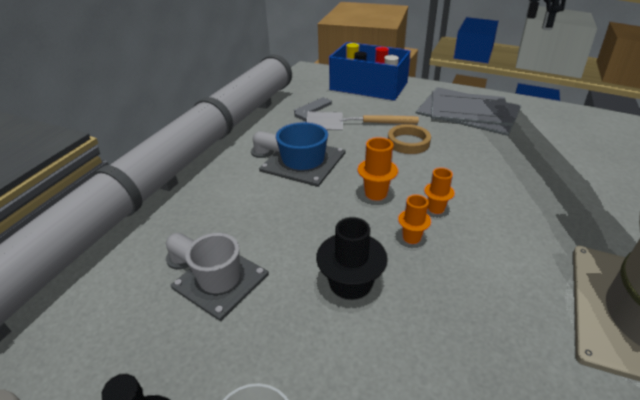

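```bash
python3 - <<'E'
from h import *
P={c:manip.camera(c) for c in("scene","side")}
def t(a,b): print(tri([ray(P["scene"],a),ray(P["side"],b)]).round(4))
C={}
for n in ("orange_center","narrow_mouth","black_center","wide_mouth"):
    A=[d["at"] for d in manip.pinpoint(P["scene"],n)];B=[d["at"] for d in manip.pinpoint(P["side"],n)]
    for a in A:
        for b in B:
            r1,r2=ray(P["scene"],a),ray(P["side"],b);X=tri([r1,r2])
            e=np.linalg.norm(np.cross(X-r1[0],r1[1]))*2
            if e<.01: print(n,np.round(a),np.round(b),X.round(4),"gap",e.round(4))
save(P["scene"],"sceneo.png",(250,110,410,210),5)
E
```

```text
orange_center [346. 179.] [415. 221.] [ 0.3837 -0.0459  0.0286] gap 0.009
orange_center [285. 162.] [379. 171.] [ 0.4772 -0.1438  0.0537] gap 0.0057
orange_center [285. 162.] [439. 191.] [ 0.3757 -0.31   -0.0856] gap 0.0005
orange_center [327. 150.] [379. 171.] [ 0.4471 -0.0328  0.1319] gap 0.0053
orange_center [327. 150.] [439. 191.] [ 0.3601 -0.1386  0.0397] gap 0.0004
narrow_mouth [322. 290.] [208. 248.] [0.6344 0.1805 0.082 ] gap 0.0009
black_center [374. 217.] [352. 257.] [0.4445 0.0995 0.0565] gap 0.0068
wide_mouth [196. 184.] [302. 134.] [ 0.6658 -0.1934  0.0645] gap 0.0034
```

The three orange candidates in the scene picture are at (286,165), (329,150) and (349,175). The one at (286,165) is clearly the largest, so it is the one meant. The bare metal socket is at (319,293), the blue one at (200,190) and the black reducer at (374,216). I'll confirm the orange one in the crop and move towards it.

View pics/sceneo.png

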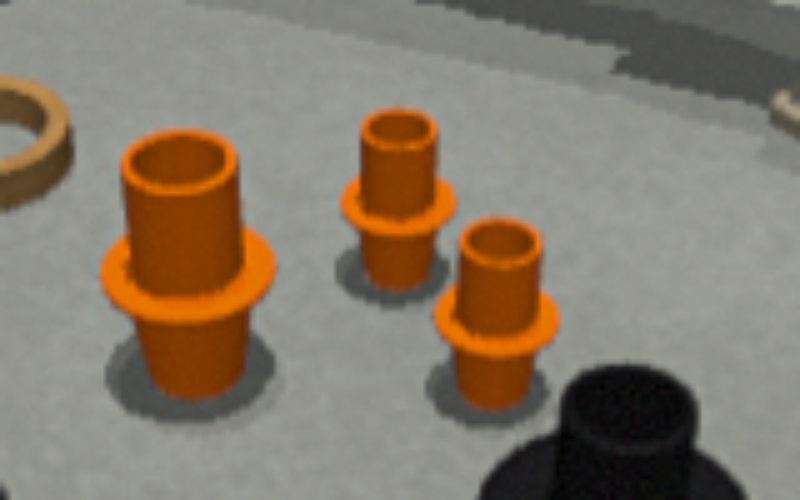

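{"fn": "jog_arm", "kwargs": {"translation": [[20,36,0],[38,72,0],[56,108,0],[75,144,0],[94,180,0],[113,216,0],[132,252,0],[150,288,0],[169,324,0],[188,360,0],[200,380,0],[205,390,0]], "turn": [0,0,0,0,0,0,0,0,0,0,0,0]}}

```text
clock: 2.1
position: [0.4518, -0.1812, 0.2318]
ee_rot: [0.979, 0.203, 0.001, 0.0]
ft_force: [-0.4, -0.1, -0.9]
grip_width: 1.0
```

```bash
python3 - <<'E'
from h import *
p=manip.camera("wrist"); save(p,"w1.png")
print(np.array(p["pose"]).round(3), manip.get_obs()["position"])
for d in manip.pinpoint(p,"orange_center"): print(np.round(d["at"]),round(d["confidence"],2),onz(p,d["at"],.0575).round(4))
for d in manip.outline_of(p,"orange_center"): print(d["extent"],d["confidence"])
E
```

```text
[[ 0.398 -0.87  -0.291  0.527]
 [-0.918 -0.377 -0.126 -0.149]
 [ 0.     0.317 -0.948  0.375]
 [ 0.     0.     0.     1.   ]] [ 0.45182964 -0.18094363  0.23162671]
[251. 225.] 0.87 [ 0.3692 -0.135   0.0575]
[171. 175.] 0.87 [ 0.3874 -0.0444  0.0575]
[293. 124.] 0.85 [ 0.4808 -0.1366  0.0575]
[249.1, 79.6, 333.3, 170.7] 0.77
[135.8, 150.9, 202.5, 206.5] 0.7
```

View pics/w1.png

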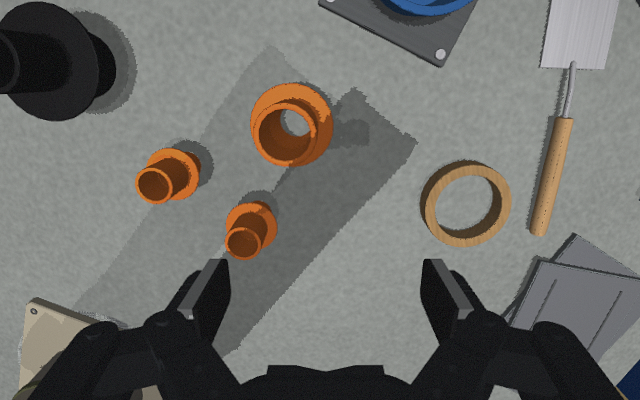

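The wrist picture shows the large reducer's flange centred near (292,124) and its top ring near (287,133). The small look-alikes are at (251,225) and (171,175).

```bash
python3 - <<'E'
from h import *
p=manip.camera("wrist")
o=[d for d in manip.outline_of(p,"orange_center") if d["extent"][0]>220 and d["extent"][1]<110][0]
m=o["mask"].astype(np.uint8)
c,_=cv2.findContours(m,cv2.RETR_EXTERNAL,2);c=max(c,key=cv2.contourArea)[:,0].astype(float)
# model fit: hull of flange circles & collar top, compared with hull of the mask
from scipy.optimize import least_squares
a=np.linspace(0,2*np.pi,120);C=np.c_[np.cos(a),np.sin(a),0*a]
def hull(x,y):
    X=np.vstack([C*r+[x,y,z] for r,z in((.039,.055),(.039,.06),(.025,.115),(.022,0))])
    return cv2.convexHull(proj(p,X).astype(np.float32))
hc=cv2.convexHull(c.astype(np.float32))[:,0]
f=lambda q:[cv2.pointPolygonTest(hull(*q),(float(u),float(v)),True) for u,v in hc]
r=least_squares(f,[.481,-.137],diff_step=1e-3,loss="soft_l1");print(r.x,np.abs(r.fun).mean())
print(onz(p,(286.5,133),.115), proj(p,[[*r.x,.115],[*r.x,.06]]))
ob=manip.get_obs();print(ob["position"],ob["clock"])
f=p["frame"][...,::-1].copy();cv2.polylines(f,[hull(*r.x).astype(int)],1,(255,0,0),1)
cv2.imwrite("pics/w2.png",cv2.resize(f[60:200,200:380],None,fx=4,fy=4))
E
```

```text
Traceback (most recent call last):
IndexError: list index out of range
```

```bash
cat > fit.py <<'E'
from h import *
from scipy.optimize import least_squares
p=manip.camera("wrist")
hsv=cv2.cvtColor(p["frame"],cv2.COLOR_RGB2HSV)
m=cv2.inRange(hsv,(5,195,60),(17,255,255))
n,l,s,ce=cv2.connectedComponentsWithStats(m); print(s[s[:,4]>300])
k=1+np.argmax(s[1:,4]);m=(l==k).astype(np.uint8)
c,_=cv2.findContours(m,cv2.RETR_EXTERNAL,2);hc=cv2.convexHull(max(c,key=cv2.contourArea).astype(np.float32))[:,0]
a=np.linspace(0,2*np.pi,120);C=np.c_[np.cos(a),np.sin(a),0*a]
def hull(x,y):
    X=np.vstack([C*r+[x,y,z] for r,z in((.039,.055),(.039,.06),(.025,.115),(.022,0))])
    return cv2.convexHull(proj(p,X).astype(np.float32))
F=lambda q:[cv2.pointPolygonTest(hull(*q),(float(u),float(v)),True) for u,v in hc]
r=least_squares(F,[.481,-.137],diff_step=1e-3,loss="soft_l1");print(r.x,np.abs(r.fun).mean())
ob=manip.get_obs();print(ob["position"],ob["clock"])
f=p["frame"][...,::-1].copy();cv2.polylines(f,[hull(*r.x).astype(int)],1,(255,0,0),1)
cv2.imwrite("pics/w2.png",cv2.resize(f[60:200,200:380],None,fx=4,fy=4))
E
python3 fit.py
```

```text
[[     0      0    640    400 250053]
 [   245     79     83     83   2408]
 [   131    145     65     55   1788]
 [   221    198     52     58   1688]]
[ 0.47963717 -0.13582599] 1.2299024440210768
[ 0.44920439 -0.18681339  0.23121658] 2.4
```

View pics/w2.png

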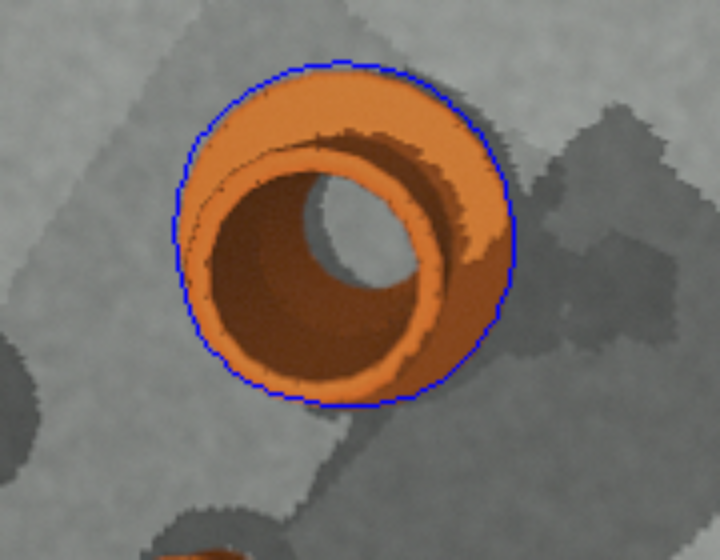

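The model outline (blue) matches the large reducer to about 1 px, which puts its axis at (0.480, -0.136).

{"fn": "jog_arm", "kwargs": {"translation": [[15,25,0],[31,51,0],[31,51,0],[31,51,-40],[31,51,-80],[31,51,-105],[31,51,-130],[31,51,-145],[31,51,-155],[31,51,-159],[31,51,-159],[31,51,-159]], "turn": [0,0,0,0,0,0,0,0,0,0,0,0]}}

```text
clock: 3.4
position: [0.4807, -0.1364, 0.0731]
ee_rot: [0.98, 0.198, 0.0, 0.0]
ft_force: [0.3, -0.3, 0.3]
grip_width: 0.999
```

```bash
python3 - <<'E'
from h import *
p=manip.camera("wrist"); save(p,"w3.png")
o=manip.get_obs();print(o["position"],o["ft_force"])
E
```

```text
[ 0.48088119 -0.13629417  0.07331683] [0.46227841 0.07059886 0.13009673]
```

View pics/w3.png

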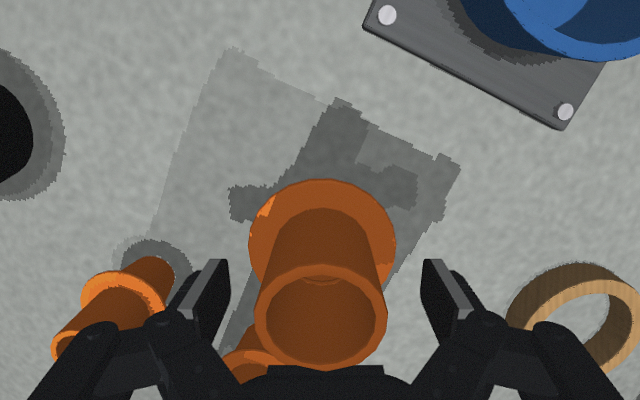

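The collar (320,300) sits midway between the pads (about 215 and 435), so I'll grip it.

{"fn": "jog_arm", "kwargs": {"translation": [[0,0,0],[0,0,0],[0,0,0],[0,0,0],[0,0,0],[0,0,0],[0,0,0],[0,0,0]], "turn": [0,0,0,0,0,0,0,0], "grip": 30, "grip_force": 45}}

```text
clock: 4.12
position: [0.4815, -0.1362, 0.0742]
ee_rot: [0.98, 0.199, 0.001, 0.001]
ft_force: [-1.4, 1.9, 6.0]
grip_width: 0.574
```

{"fn": "jog_arm", "kwargs": {"translation": [[0,0,15],[0,0,40],[0,0,75],[0,0,110],[0,0,130],[10,20,130],[25,50,130],[42,84,130],[60,120,130],[75,150,130],[85,170,130],[85,170,130]], "turn": [0,0,0,0,0,0,0,0,0,0,0,0]}}

```text
clock: 5.12
position: [0.5672, 0.0399, 0.2041]
ee_rot: [0.979, 0.202, 0.002, -0.001]
ft_force: [-0.6, -0.3, -1.8]
grip_width: 0.579
```

```bash
python3 - <<'E'
from h import *
p=manip.camera("wrist"); save(p,"w4.png")
o=manip.get_obs();print(o["position"],o["ft_force"],o["grip_width"],o["clock"])
for d in manip.pinpoint(p,"narrow_mouth"): print(np.round(d["at"],1),round(d["confidence"],2),onz(p,d["at"],.07).round(4))
for d in manip.outline_of(p,"narrow_mouth"): print(d["extent"],d["confidence"])
E
```

```text
[0.56666772 0.03702266 0.2039319 ] [ 0.27167252  0.56942099 -1.16767818] 0.5767057581705074 5.1667
[202.4  38.4] 0.65 [0.6358 0.1712 0.07  ]
[150.1, 0.5, 303.7, 129.1] 0.63
```

View pics/w4.png

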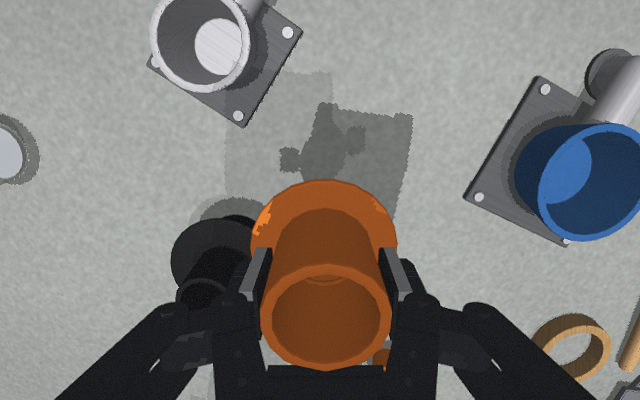

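The reducer is held upright at (322,275) between the pads. The metal socket's mouth is at (202,40) and the black reducer is undisturbed at (215,260). I'll move closer and refine the mouth position.

{"fn": "jog_arm", "kwargs": {"translation": [[13,25,0],[27,52,0],[27,52,0],[27,52,0],[27,52,0]], "turn": [0,0,0,0,0]}}

```text
clock: 5.68
position: [0.5931, 0.0838, 0.2037]
ee_rot: [0.98, 0.198, 0.0, 0.001]
ft_force: [-0.8, -0.9, -1.5]
grip_width: 0.577
```

```bash
python3 - <<'E'
from h import *
from scipy.optimize import least_squares
p=manip.camera("wrist")
o=manip.get_obs();print(o["position"],o["clock"])
for d in manip.pinpoint(p,"narrow_mouth"): print(np.round(d["at"],1),round(d["confidence"],2),onz(p,d["at"],.07).round(4))
g=cv2.GaussianBlur(cv2.cvtColor(p["frame"],cv2.COLOR_RGB2GRAY),(3,3),0).astype(np.float32)
a=np.linspace(0,2*np.pi,180);C=np.c_[np.cos(a),np.sin(a),0*a]
def score(x,y,z=.07):   # rim (r 33..40) bright against just inside / outside
    s=lambda r:np.array([*map(float,cv2.remap(g,proj(p,C*r+[x,y,z]).astype(np.float32)[:,None],None,1)[:,0])])
    return np.mean(np.clip(s(.0365)-s(.031),0,50)+np.clip(s(.0365)-s(.042),0,50))
best=max((score(.636+i*1e-3,.172+j*1e-3),i,j) for i in range(-12,13) for j in range(-12,13));print(best)
x,y=.636+best[1]*1e-3,.172+best[2]*1e-3
f=p["frame"][...,::-1].copy()
for r in(.033,.04):cv2.polylines(f,[proj(p,C*r+[x,y,.07]).astype(int)[:,None]],1,(0,0,255),1)
# held reducer hull in assumed pose: axis under TCP
t=o["position"];zc=t[2]+.0187-.03-.003
for r,z in((.039,.0025),(.025,.0575)):cv2.polylines(f,[proj(p,C*r+[t[0],t[1],zc+z]).astype(int)[:,None]],1,(255,0,0),1)
cv2.imwrite("pics/w5.png",f)
E
```

```text
[0.5931046  0.08344058 0.20381153] 5.7333
[240.3  95.7] 0.87 [0.6334 0.1727 0.07  ]
(np.float64(92.506787109375), -2, 0)
```

View pics/w5.png

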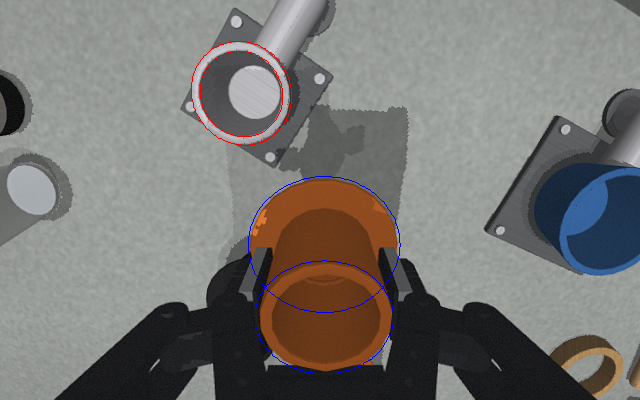

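The rim fit (red) lies on the metal socket at (0.634, 0.172), and the held reducer (blue) lines up with the TCP axis. I'll move over the socket next.

{"fn": "jog_arm", "kwargs": {"translation": [[13,28,0],[27,58,0],[36,78,0],[41,88,0],[41,88,-10],[41,88,-25],[41,88,-40],[41,88,-50],[41,88,-50],[41,88,-50]], "turn": [0,0,0,0,0,0,0,0,0,0]}}

```text
clock: 6.62
position: [0.6339, 0.17, 0.1536]
ee_rot: [0.98, 0.197, 0.0, 0.002]
ft_force: [-0.1, 0.5, 0.1]
grip_width: 0.575
```

```bash
python3 - <<'E'
from h import *
o=manip.get_obs();print(o["position"],o["ft_force"],o["grip_width"],o["clock"])
for c in("scene","side"):
    p=manip.camera(c)
    save(p,c+"6.png",(220,180,420,360) if c=="scene" else (110,130,310,310),3)
a=cv2.imread("pics/scene6.png");b=cv2.imread("pics/side6.png");cv2.imwrite("pics/c6.png",cv2.resize(np.hstack([a,b]),(800,360)))
E
```

```text
[0.63392411 0.1699595  0.15355711] [-0.05543659  0.5095506   0.07967546] 0.5749129887561547 6.6167
```

View pics/c6.png

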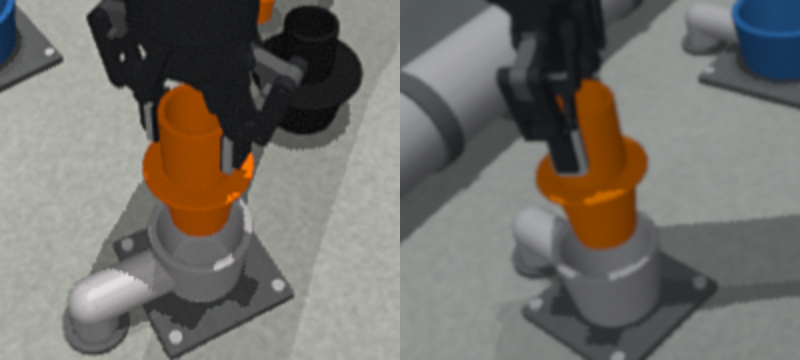

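In both views the foot is centred over the mouth with nothing touching. I'll lower it with a 2 mm shift in y.

{"fn": "jog_arm", "kwargs": {"translation": [[0,2,-8],[0,2,-16],[0,2,-24],[0,2,-32],[0,2,-40],[0,2,-47],[0,2,-53],[0,2,-57],[0,2,-59],[0,2,-60],[0,2,-60]], "turn": [0,0,0,0,0,0,0,0,0,0,0]}}

```text
clock: 7.63
position: [0.6346, 0.173, 0.0949]
ee_rot: [0.98, 0.197, 0.001, 0.002]
ft_force: [0.9, 0.6, -0.5]
grip_width: 0.58
```

Now the last 6 mm, 1 mm at a time.

{"fn": "jog_arm", "kwargs": {"translation": [[0,-1,-1],[0,-1,-2],[0,-1,-3],[0,-1,-4],[0,-1,-4],[0,-1,-4]], "turn": [0,0,0,0,0,0]}}

```text
clock: 8.13
position: [0.6349, 0.1723, 0.0912]
ee_rot: [0.98, 0.197, 0.002, 0.001]
ft_force: [2.4, 1.2, -0.3]
grip_width: 0.578
```

{"fn": "jog_arm", "kwargs": {"translation": [[0,0,-1],[0,0,-2],[0,0,-2],[0,0,-2]], "turn": [0,0,0,0]}}

```text
clock: 8.47
position: [0.6352, 0.1726, 0.0903]
ee_rot: [0.98, 0.197, 0.002, 0.001]
ft_force: [-1.2, 1.0, 7.1]
grip_width: 0.58
```

The flange met the rim with 7 N at the expected height, so I'll release and rise straight up.

{"fn": "jog_arm", "kwargs": {"translation": [[0,0,0],[0,0,0],[0,0,0],[0,0,0],[0,0,0],[0,0,0],[0,0,0],[0,0,0]], "turn": [0,0,0,0,0,0,0,0], "grip": 85}}

```text
clock: 9.13
position: [0.6352, 0.1726, 0.0902]
ee_rot: [0.98, 0.197, 0.002, 0.001]
ft_force: [0.1, -0.1, -0.4]
grip_width: 0.995
```

{"fn": "jog_arm", "kwargs": {"translation": [[0,0,5],[0,0,15],[0,0,30],[0,0,50],[0,0,75],[0,0,100],[0,0,130],[0,0,150],[0,0,150],[0,0,150]], "turn": [0,0,0,0,0,0,0,0,0,0]}}

```text
clock: 9.97
position: [0.6358, 0.173, 0.2425]
ee_rot: [0.98, 0.197, 0.004, 0.001]
ft_force: [0.3, 0.9, -0.5]
grip_width: 0.992
```

```bash
python3 - <<'E'
from h import *
o=manip.get_obs();print(o["position"],o["ft_force"],o["grip_width"],o["clock"])
R=[]
for c in("scene","side"):
    p=manip.camera(c)
    save(p,c+"7.png",(220,180,420,360) if c=="scene" else (110,130,310,310),3)
    for n in("orange_center","black_center"):
        for d in manip.pinpoint(p,n): print(c,n,np.round(d["at"]),round(d["confidence"],2),onz(p,d["at"],.0725 if n[0]=="o" else .0575).round(3))
    print(proj(p,[.634,.172,.0725]))
a=cv2.imread("pics/scene7.png");b=cv2.imread("pics/side7.png");cv2.imwrite("pics/c7.png",cv2.resize(np.hstack([a,b]),(800,360)))
E
```

```text
[0.63577331 0.17297132 0.24246202] [ 0.32399924  0.88207115 -0.54387809] 0.9916998486112952 9.9667
scene orange_center [317. 291.] 0.67 [0.636 0.171 0.073]
scene orange_center [346. 175.] 0.53 [ 0.418 -0.009  0.073]
scene black_center [374. 213.] 0.62 [0.439 0.097 0.057]
[[318.55730199 290.36556645]]
side orange_center [438. 192.] 0.74 [ 0.357 -0.088  0.073]
side orange_center [213. 248.] 0.67 [0.635 0.171 0.073]
side black_center [350. 260.] 0.78 [0.446 0.102 0.057]
[[212.99645213 248.5594422 ]]
```

View pics/c7.png

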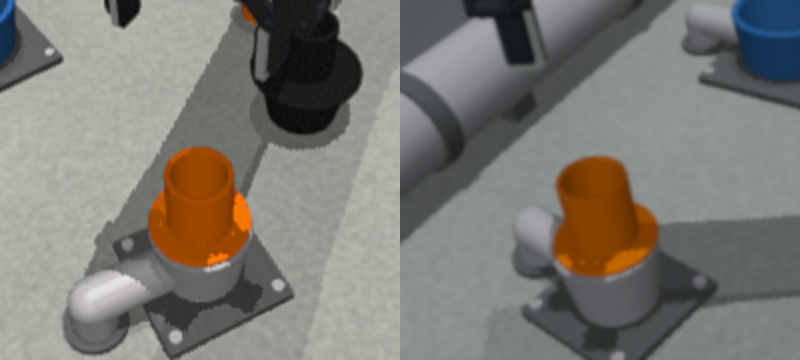

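Both views show the flange flush on the rim and the reducer upright. The gripper is clear and the black reducer has not moved.

```bash
python3 -c "
from workcell import manip
print(manip.hand_in())"
```

```text
the job is handed in; nothing more can be done
None
```

The large orange reducer is in the bare metal socket, narrow end down, and released. I handed the job in about 10 s into the 38 s allowed; the hand-in gives no verdict.

I gripped it by the collar and lowered it in while still held. The flange met the rim with about 7 N at the expected height. I then opened the fingers and rose 150 mm clear.

**Last checks:**
- **Position:** both cameras put the orange centre within about 2 mm of the fitted socket axis.
- **Seating:** the flange looked flush and the collar upright in both views, judged by eye.
- **Black reducer:** it was still standing, and its estimated position matched the start to within a few millimetres, about the detector's noise.
- **Contact:** the force reading was back to about zero after release.

No check failed. Two things differed slightly along the way:
- The outline network missed the large reducer in one wrist picture, so I located it by colour and a shape fit instead.
- Early two-camera estimates of the socket position differed by 8 to 12 mm, mostly in height, from the close wrist-camera fit I used.

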